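# Draw the locking bolt of a display plinth with a hook

### The arm

A 6-joint arm with a two-finger parallel gripper is mounted at the origin on the work surface. World frame = base frame: x ahead of the robot, y to its left, z up, the work surface at z = 0. Lengths are in m, angles in degrees, forces in N, time in s.
With the tool pointing down it reaches from about 0.425 to 0.95 m from the base axis. Payload 3.5 kg.
Tool frame: the origin (TCP) lies midway between the tips of the shut fingers; the grasp point (between the pads) lies 19 mm behind it; z points along the fingers, y is the direction in which the jaws open and shut (so a half turn about z gives the same grasp; the last joint's range is limited). The gripper opens to 85 mm and grips with 20 to 120 N. Pads are 22 mm wide; open, the fingers measure 114 mm over their backs; the gripper's body (76 mm by 85 mm) begins 54 mm behind the grasp point. The pads swing forward as they close: fully open they stand 13 mm farther back than shut.
Start: joints at [-79.756, 16.404, 90.338, -0, 73.258, -8.594], TCP at [0.218, -0.639, 0.231] pointing down, gripper open.
Joint ranges: [-158.93, 158.93], [-51.34, 127.21], [12.03, 142.37], [-87.48, 267.48], [13.55, 161.25], [-162.69, 162.69]. Speed limits (degrees/s): [159.86, 159.86, 180, 180, 180, 180].

### API

Orientations are given as a 3x3 rotation matrix whose columns are the frame's x, y, z axes.
In Python, from rig import bot, grab_frame gives the robot as it stands.
- The arm moves only by the tool carry_out, never from a script. Its argument "commands" is a list of rows, each a list of 5 numbers: the shift along the world's x, y, z in cm, then the turn about the world's z in degrees, then the opening, from -1 (shut) to 1 (fully open). A call has 1 to 12 rows; each row shifts and turns the commanded pose from where the row before left it; what a row does not reach is not made up. A row lasts 1/12 s, in which the tool goes at most 41.7 mm and 7.16 degrees, less where a joint would pass 70% of its speed; a pose out of reach is approached as far as the arm can. A call with a gripper value outside its range is refused whole. The fingers move at their own pace and stop on an object; "grip_force" is the grip in N (left out, the last holds). Time passes only in rows, so rows that do not move let the fingers close. It gives the time, the measured TCP pose, the force and the opening at its end, in the units of the state.
- bot.state(): the state, without advancing time (a new reading comes with each control period).
- grab_frame(name): name is "scene" or "top"; returns a dict with "img" (480x640x3 uint8, red, green, blue), "K" (3x3 intrinsics, pixels), "k1" (the pictures are not rectified: a ray, as slopes to the right and down, at radius r is drawn at 1 + k1 r^2 times it, then the intrinsics apply), "world_from_camera" (4x4, takes a point from camera to world coordinates). Camera axes: x right, y up, looking along -z (the intrinsics and any distortion apply to the point x, -y, -z); pixel columns grow to the right and rows downward; lengths in m; the calibration is good to about 2 mm. A picture is of the moment at which its call begins. There is no depth.
- bot.sign_off(): hands the job in, once; it reports no verdict.
The state is a dict: "time": time; "q": joint angles; "qd": joint speeds; "joint_torque": joint torques, N m; "ee_pos": TCP position; "orientation": TCP orientation; "ft_force": force on the tool from outside, world axes, zero at the start; "moment": the same for the moment, N m; "grip_width": finger opening in m.
Only numpy, scipy, OpenCV 4.12 (cv2) and the standard library are available. Lean on these libraries where they do the work, as an engineer would, in place of code of your own. Each camera call takes 0.05 s, during which the arm holds its last target. There are 200 camera calls.

### The job

Unlock the display plinth: take the hook tool from the rack, reach down the plinth's bore, catch the loop of the locking bolt with it and draw the bolt gently up to its stop, without ever driving it deeper, forcing it or touching it with the gripper. Leave the bolt drawn, and hang the hook back in the rack slot it came from; disturb nothing else.

Things in the scene. Friction and masses are not known exactly. Their poses are not given: they have to be found in the camera images.
- plinth: Fixed dark wooden display plinth, 120 mm high, 110 mm along its x, 200 mm along its y (from -55 to +145 mm), with a round upright bore 72 mm wide; origin on the table on the bore's axis, z up. A carved bird under 60 mm high is fixed on its top, 118 mm along +y from the bore axis.
- mouth (a point): Centre of the bore's mouth, level with the plinth's top. In the bore is the bolt: a flat-faced aluminium plug 66 mm wide with an upright steel loop. How deep it sits differs each time and is not measured: the locked face lies 44 to 84 mm below the mouth; touch or look to find it. Pressed with over about 5 N it is driven deeper, 10 mm at most, which must not happen.
- bolt (a joint): Upward travel in m of the bolt: 0 as locked, 0.07 hard against its stop, fully drawn. About 9 N of friction plus 2 to 4 N of weight resist drawing; friction keeps the bolt where it is left. The loop is sprung: pulled, it first rises out of the bolt's face by 0.5 mm per newton (20 mm at most), and sinks back when let go.
- loop_plane (a point): A point on the bore's axis at table height, with the plinth's axes: the bolt's loop is a U of 5 mm wire standing in this y-z plane, centred on the axis, so its window faces +x and -x and can be hooked from either side. Window 21 mm wide between the legs (16 mm under the crown), 22 mm high above the bolt's face; the crown's top is 27 mm above the face.
- hook: Upright hook tool, 120 g, loose, hanging by its collar in one slot of the rack. Origin on the handle's axis at the collar's underside (level with the rack's top), z up. Steel collar 48 (x) x 30 (y) x 6 mm; above it a wooden handle 26 (x) x 20 (y) mm reaching 66 mm above the origin, to be gripped across its y.
- hook_foot (a point): Underside of the hook's foot, 105 mm below the hook's origin, same axes. A shaft 7 mm thick comes down at x = +9 mm; a foot 6 mm thick runs from it to x = -9 mm and turns up in a lip whose top is 15 mm above this point. Hook end: x -12 to +12.5, y -3.5 to +3.5 mm. The loop's wire fits the 11.5 mm gap between lip and shaft, over this point.
- rack: Fixed grey tool rack, 125 mm high, top 76 (x) x 170 (y) mm; origin on the table under its centre, z up. Two slots through its top at y = -45 and +45 mm, each 34 mm along x and 16 mm along y, centred at x = 0.
- probe: Straight probe like the hook, same collar, but with a shorter handle (top 46 mm above the collar's underside) and a plain straight shaft, in the other slot; leave alone.
- weight: Bystander: brass disc 26 mm across, 16 mm high, standing on the plinth's top beside the bore, origin under its centre; leave alone.
- jar: Bystander: closed jar 56 mm across, 65 mm high, origin under its centre; leave alone.
- brush: Bystander: brush lying on the table; leave alone.
- spatula: Bystander: spatula lying on the table; leave alone.
- cork: Bystander: cork block 70 x 45 x 30 mm; leave alone.
- bowl: Bystander: white bowl 100 mm across, 40 mm high; leave alone.
- figure: Bystander: small turned wooden figure, 44 mm across, 92 mm high; leave alone.

How it is judged (in metres and radians):
On the way, in this order (a step that is already met when the one before it is completed fails the run):
1. the hook is lifted clear of the rack (distance of hook from where it was at the start of the episode above 0.09 m), for 0.1 s.
2. the hook draws the bolt upward (value of joint bolt above 0.02 m and contact force between hook and bolt above 2 N), for 0.2 s.
3. the hook has drawn the bolt to its stop (value of joint bolt above 0.065 m and contact force between hook and bolt above 2 N), for 0.1 s.
4. the hook is back in its slot (distance of hook from where it was at the start of the episode below 0.012 m and angle between hook's own z axis and vertical below 0.1 rad and linear speed of hook below 0.02 m/s), for 0.2 s.
At the end, for the whole second after the job is handed in: The bolt stays drawn (travel above 65 of 70 mm); the hook hangs again in the slot it came from, within 12 mm of where it was, upright within 0.1 rad, released and at rest (all of step 4 and value of joint bolt above 0.065 m and contact force between the fingers and anything else below 0.3 N); the robot touches nothing.
It fails at once if the bolt is driven deeper than it sat, by more than 4 mm (value of joint bolt below -0.004 m).
It fails at once if the hook forces the bolt with more than 25 N (contact force between hook and bolt above 25 N).
It fails at once if the hook forces the plinth with more than 25 N (contact force between hook and plinth above 25 N).
It fails at once if the gripper touches the bolt (contact force between any of the fingers, the arm and bolt above 0.3 N).
It fails at once if the probe or a bystander is disturbed (distance of any of probe, weight, jar, brush, spatula, cork, bowl, figure from where it was at the start of the episode above 0.025 m).
It also fails if it takes over 61 s, if anything falls off the work surface, if the arm or the gripper's body presses on something with over 40 N, if the wrist force passes 120 N, or if a joint passes its speed limit or range.

## Working session

There is one attempt and no reset: what is moved stays moved. The work goes in short steps, Python scripts to look and compute and a tool call to move; the robot and the scene stay as the last step left them, time stands still between calls to the robot, and variables do not carry over. Pictures are saved under pics/ and viewed, about 8 in all and at most 12, crops included, and the job is handed in when it is done.

Besides the shell and the picture viewer there is one more tool, called after "Request:" in YAML: its name, and indented under it one key for each argument. carry_out: Moves the arm, as the interface text tells. Its arguments: {"type":"object","properties":{"commands":{"type":"array"},"grip_force":{"type":"number"}},"required":["commands"]}

```bash
mkdir -p pics; cat > h.py <<'E'
import numpy as np, cv2
from rig import bot, grab_frame
def load(n): 
    d=np.load(n+'.npz'); return {k:d[k] for k in d}
def snap(cam,n):
    f=grab_frame(cam); np.savez(n+'.npz',**{k:np.array(f[k]) for k in ('img','K','k1','world_from_camera')})
    cv2.imwrite('pics/'+n+'.png',f['img'][:,:,::-1]); return load(n)
def D(f): return np.array([float(f['k1']),0,0,0])
def ray(f,u,v):
    # invert x_d = x(1+k1 r^2)
    p=cv2.undistortPointsIter(np.array([[[u,v]]],float),f['K'],D(f),None,None,(3,50,1e-10))[0,0]
    T=f['world_from_camera']; return T[:3,3],T[:3,:3]@np.array([p[0],-p[1],-1])
def at(f,u,v,z):
    o,d=ray(f,u,v); return o+d*(z-o[2])/d[2]
def proj(f,P):
    T=f['world_from_camera']; c=(np.atleast_2d(P)-T[:3,3])@T[:3,:3]
    c=c*[1,-1,-1]; return cv2.projectPoints(c.reshape(-1,1,3),np.zeros(3),np.zeros(3),f['K'],D(f))[0][:,0]
def tri(pairs):
    A=np.zeros((3,3));b=np.zeros(3)
    for f,u,v in pairs:
        o,d=ray(f,u,v);d=d/np.linalg.norm(d);M=np.eye(3)-np.outer(d,d);A+=M;b+=M@o
    return np.linalg.solve(A,b)
def crop(f,n,x,y,w,h,s): cv2.imwrite('pics/'+n+'.png',cv2.resize(f['img'][y:y+h,x:x+w,::-1],None,fx=s,fy=s,interpolation=cv2.INTER_CUBIC))
E
python3 - <<'E'
from h import *
for c in('scene','top'):
    f=snap(c,c+'0'); print(c,f['K'].tolist(),f['k1'],f['world_from_camera'].round(3).tolist())
print(bot.state())
E
```

```text
scene [[447.3239765903117, 0.0, 313.2887779360029], [0.0, 447.3239765903117, 239.43317261117343], [0.0, 0.0, 1.0]] -0.09411601683229426 [[-0.622, -0.432, 0.652, 1.276], [0.783, -0.356, 0.511, 0.541], [0.011, 0.828, 0.56, 0.708], [0.0, 0.0, 0.0, 1.0]]
top [[468.64231453200534, 0.0, 319.7709820968893], [0.0, 468.64231453200534, 244.3255691396242], [0.0, 0.0, 1.0]] -0.04510927940000075 [[0.017, 0.99, -0.141, 0.405], [-1.0, 0.016, -0.009, -0.009], [-0.007, 0.141, 0.99, 1.05], [0.0, 0.0, 0.0, 1.0]]
{'time': 0.1, 'q': array([-7.97555937e+01,  1.64513365e+01,  9.04162082e+01,  1.30420978e-03,
        7.32586915e+01, -8.59366728e+00]), 'qd': array([-0.06062993,  0.00749069, -0.26631858, -0.1131113 ,  0.00926927,
       -0.06358772]), 'joint_torque': array([ 9.42754559e-04, -4.07291687e+01, -2.93700027e+01, -1.66619411e-04,
        3.42518397e-03, -2.81498195e-06]), 'ee_pos': array([ 0.21788575, -0.63822551,  0.23003402]), 'orientation': array([[ 9.46437092e-01,  3.22888051e-01, -3.70389342e-04],
       [ 3.22888073e-01, -9.46434665e-01,  2.17198797e-03],
       [ 3.50759649e-04, -2.17524428e-03, -9.99997573e-01]]), 'ft_force': array([-0.01792055,  0.05211174,  0.05173609]), 'moment': array([0.01384774, 0.0681218 , 0.0257897 ]), 'grip_width': 0.08541616532256655}
```

View pics/scene0.png

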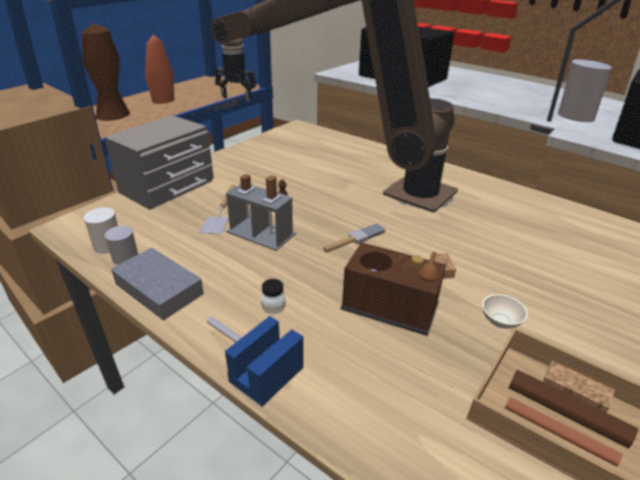

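View pics/top0.png

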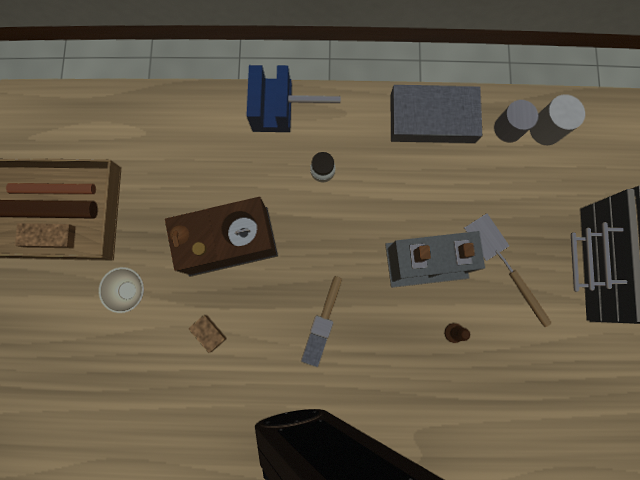

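The scene view shows the rack at about (262,215), with handles at (246,183) and (271,187), and the plinth at (393,285). In the top view the bore is at (242,232) with the loop visible, and the handles are at (423,253) and (465,251). Next I'll enlarge these areas.

```bash
python3 - <<'E'
from h import *
t=load('top0');s=load('scene0')
r=lambda f,x,y,w,h: cv2.resize(f['img'][y:y+h,x:x+w,::-1],(400,300),interpolation=cv2.INTER_CUBIC)
a=np.vstack([np.hstack([r(t,160,185,133,100),r(t,375,215,120,90)]),np.hstack([r(s,335,235,133,100),r(s,210,165,100,75)])])
cv2.imwrite('pics/c1.png',np.clip(a.astype(float)*1.5,0,255))
E
```

```text
[ WARN:0@0.407] global loadsave.cpp:1063 imwrite_ Unsupported depth image for selected encoder is fallbacked to CV_8U.
```

View pics/c1.png

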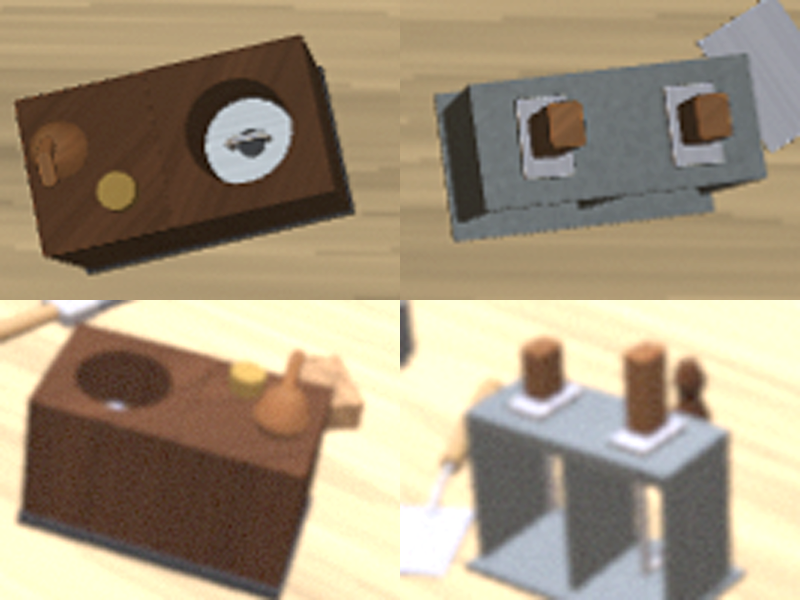

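The crops put the plinth top corners, the bore and the plug in view in the top picture. The bird is on the left end. The hook (tall handle) is the left one in the top view and the right one in the scene view. Now I'll fit the poses.

```bash
cat > fit.py <<'E'
from h import *
from scipy.optimize import least_squares
t=load('top0');s=load('scene0')
c1=lambda P:[(160+x/400*133,185+y/300*100) for x,y in P]
c2=lambda P:[(375+(x-400)/400*120,215+y/300*90) for x,y in P]
c3=lambda P:[(335+x/400*133,235+(y-300)/300*100) for x,y in P]
c4=lambda P:[(210+(x-400)/400*100,165+(y-300)/300*75) for x,y in P]
def T(p,L):
    c,sn=np.cos(p[2]),np.sin(p[2]); L=np.array(L,float)
    return np.c_[p[0]+c*L[:,0]-sn*L[:,1],p[1]+sn*L[:,0]+c*L[:,1],L[:,2]]
def fit(name,obs,p0):
    f=lambda p:np.concatenate([(proj(F,T(p,L))-np.array(px)).ravel() for F,L,px in obs])
    r=least_squares(f,p0,loss='soft_l1');print(name,r.x[:2].round(4),np.degrees(r.x[2]).round(2),'res',r.fun.round(1)); return r.x
# plinth local: +y toward bird (left in top image=+world y)
PL=[[.055,.145,.12],[.055,-.055,.12],[-.055,-.055,.12],[-.055,.145,.12]]
pt=c1([(16,100),(302,36),(335,190),(43,256)])
ps=c3([(32,402),(78,324),(328,390),(303,474)])
# scene order: front-left? (+x,-y),( -x,-y),(-x,+y),(+x,+y)
PS=[PL[1],PL[2],PL[3],PL[0]]
RL=[[.038,.085,.125],[.038,-.085,.125],[-.038,-.085,.125],[-.038,.085,.125]]
rt=c2([(468,85),(747,55),(765,178),(485,213)])
rs=c4([(468,412),(520,370),(727,430),(668,480)])
RS=[RL[1],RL[2],RL[3],RL[0]]
if __name__=='__main__':
    p=fit('plinth top',[(t,PL,pt)],[.5,.15,.2]); fit('plinth sc',[(s,PS,ps)],p); p=fit('both',[(t,PL,pt),(s,PS,ps)],p)
    r=fit('rack top',[(t,RL,rt)],[.5,-.25,.1]); fit('rack sc',[(s,RS,rs)],r); r=fit('both',[(t,RL,rt),(s,RS,rs)],r)
    for y in(.045,-.045):
        print('slot',y,T(r,[[0,y,.125]]))
    m=c1([(248.5,140.5)])[0]
    for z in(.03,.04,.05,.06,.07,.08): print(z,(at(t,*m,z)[:2]-p[:2]).round(4))
    # hook foot in scene
    for sx in(1,-1):
        P=T(r,[[sx*.009,.045,.055],[sx*.009,.045,.03],[0,.045,.191]]);print(sx,((proj(s,P)-[210,165])*4+[400,300]).round(0).tolist())
    for y in(.045,-.045):
        print('handle top crop',((proj(t,T(r,[[a,y+b,.191 if y>0 else .171] for a,b in((.013,.01),(.013,-.01),(-.013,-.01),(-.013,.01))]))-[375,215])/.3+[400,0]).round(0).tolist())
        print('collar', ((proj(t,T(r,[[a,y+b,.131] for a,b in((.024,.015),(.024,-.015),(-.024,-.015),(-.024,.015))]))-[375,215])/.3+[400,0]).round(0).tolist())
E
python3 fit.py
```

```text
plinth top [0.5679 0.1619] 13.74 res [-0.6 -0.3  0.2 -0.4  0.3  0.4 -0.1  0.3]
plinth sc [0.5699 0.164 ] 14.43 res [-2.1 -0.3 -0.6 -0.5  2.1 -0.8  0.5  1.2]
both [0.5682 0.1625] 13.95 res [-0.9 -0.2 -0.2 -0.7  0.1  0.1 -0.2  0.4 -2.3 -1.1 -0.5 -1.2  1.9 -1.1
 -0.1  0.8]
rack top [ 0.5203 -0.2405] 7.43 res [-0.2  0.2 -0.2 -0.2  0.5  0.4 -0.1 -0.4]
rack sc [ 0.5238 -0.2402] 9.24 res [-2.1  0.7  1.6  0.3  0.4 -0.3 -0.3 -0.6]
both [ 0.5207 -0.2405] 7.6 res [-0.2  0.2 -0.3 -0.5  0.5  0.  -0.  -0.4 -1.1 -0.2  3.2 -0.3  0.9 -0.3
 -0.4 -0.8]
slot 0.045 [[ 0.51470981 -0.19587495  0.125     ]]
slot -0.045 [[ 0.52661054 -0.28508467  0.125     ]]
0.03 [0.0078 0.0088]
0.04 [0.0061 0.007 ]
0.05 [0.0044 0.0052]
0.06 [0.0027 0.0035]
0.07 [0.0011 0.0017]
0.08 [-0.0006 -0.0001]
1 [[646.0, 531.0], [648.0, 562.0], [646.0, 348.0]]
-1 [[661.0, 520.0], [663.0, 550.0], [646.0, 348.0]]
handle top crop [[545.0, 106.0], [581.0, 102.0], [587.0, 148.0], [552.0, 152.0]]
collar [[514.0, 102.0], [564.0, 97.0], [575.0, 176.0], [525.0, 182.0]]
handle top crop [[694.0, 92.0], [728.0, 88.0], [735.0, 133.0], [701.0, 137.0]]
collar [[663.0, 85.0], [712.0, 79.0], [725.0, 159.0], [675.0, 165.0]]
```

Request:
carry_out:
  commands:
    - [0.8, 1.2, 1.5, -1, 1]
    - [1.6, 2.4, 1.5, -1, 1]
    - [2, 3, 0.5, -1, 1]
    - [2, 3, 0, -1, 1]
    - [2, 3, 0, -1, 1]
    - [2, 3, 0, -1, 1]
    - [2, 3, 0, -1, 1]
    - [2, 3, 0, -1, 1]
    - [2, 3, 0, -1, 1]
    - [2, 3, 0, -1, 1]
    - [2, 3, 0, -1, 1]
    - [2, 3, 0, -0.3, 1]

```text
time: 1.1
ee_pos: [0.4424, -0.301, 0.2659]
orientation: [[0.991, 0.13, -0.0], [0.13, -0.991, 0.0], [-0.0, -0.001, -1.0]]
ft_force: [1.0, 0.1, 0.2]
grip_width: 0.0852
```

Request:
carry_out:
  commands:
    - [2, 3, 0, 0, 1]
    - [2, 3, 0, 0, 1]
    - [2, 3, 0, 0, 1]
    - [1.3, 1.6, 0, 0, 1]
    - [0, 0, 0, 0, 1]
    - [0, 0, 0, 0, 1]

```text
time: 1.6
ee_pos: [0.515, -0.1959, 0.2657]
orientation: [[0.991, 0.134, -0.001], [0.134, -0.991, 0.0], [-0.001, -0.0, -1.0]]
ft_force: [0.4, -0.1, -0.2]
grip_width: 0.0854
```

Request:
carry_out:
  commands:
    - [0, 0, -2, 0, 1]
    - [0, 0, -2, 0, 1]
    - [0, 0, -2, 0, 1]
    - [0, 0, -2, 0, 1]
    - [0, 0, -2, 0, 1]
    - [0, 0, -1.3, 0, 1]
    - [0, 0, -0.5, 0, 1]
    - [0, 0, 0, 0, 1]
    - [0, 0, 0, 0, 1]

```text
time: 2.35
ee_pos: [0.5151, -0.1976, 0.149]
orientation: [[0.991, 0.13, 0.001], [0.13, -0.991, -0.001], [0.001, 0.001, -1.0]]
ft_force: [0.2, -0.1, 0.5]
grip_width: 0.0854
```

Request:
carry_out:
  commands:
    - [0, 0, 0, 0, 0.2]
    - [0, 0, 0, 0, 0]
    - [0, 0, 0, 0, -0.3]
    - [0, 0, 0, 0, -0.5]
    - [0, 0, 0, 0, -0.7]
    - [0, 0, 0, 0, -1]
    - [0, 0, 0, 0, -1]
    - [0, 0, 0, 0, -1]
    - [0, 0, 0, 0, -1]
    - [0, 0, 0, 0, -1]
  grip_force: 80

```text
time: 3.18
ee_pos: [0.5152, -0.1968, 0.1488]
orientation: [[0.991, 0.131, 0.001], [0.131, -0.991, -0.0], [0.001, 0.0, -1.0]]
ft_force: [-0.3, 1.4, 4.1]
grip_width: 0.0189
```

Request:
carry_out:
  commands:
    - [0, 0, 0.5, 0, -1]
    - [0, 0, 1, 0, -1]
    - [0, 0, 1.5, 0, -1]
    - [0, 0, 1.5, 0, -1]
    - [0, 0, 1.5, 0, -1]
    - [0, 0, 1.5, 0, -1]
    - [0, 0, 1.5, 0, -1]
    - [0, 0, 1.5, 0, -1]
    - [0, 0, 1.5, 0, -1]
    - [0, 0, 1, 0, -1]
    - [0, 0, 0, 0, -1]
    - [0, 0, 0, 0, -1]

```text
time: 4.18
ee_pos: [0.515, -0.1969, 0.2787]
orientation: [[0.991, 0.131, 0.001], [0.131, -0.991, -0.001], [0.001, 0.001, -1.0]]
ft_force: [0.5, -0.5, -1.0]
grip_width: 0.0191
```

```bash
python3 - <<'E'
from h import *
s=snap('scene','scene1');t=snap('top','top1')
st=bot.state();e=st['ee_pos'];print(st['time'],e,st['ft_force'])
u=proj(s,e-[0,0,.08])[0];x,y=int(u[0])-50,int(u[1])-45
a=cv2.resize(s['img'][y:y+100,x:x+100,::-1],(600,600),interpolation=cv2.INTER_CUBIC)
print(x,y);cv2.imwrite('pics/c2.png',a)
E
```

```text
4.2833 [ 0.51441344 -0.19653252  0.27700618] [ 0.46783788  0.07554101 -1.14952285]
221 129
```

View pics/c2.png

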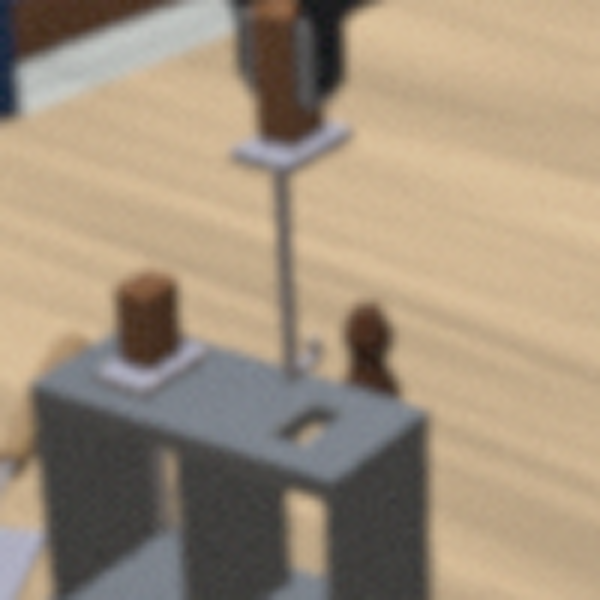

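The shaft is on the near (+x) side and the lip points to −x, so the hook's yaw is about 7.5°. Next I'll check the mouth and plug model against the top view with an overlay.

```bash
python3 - <<'E'
from h import *
import fit
t=load('top1');s=load('scene1')
e=np.array([0.5147,-.1967]);yaw=np.radians(7.6);hx=np.array([np.cos(yaw),np.sin(yaw)])
for dx in(-.004,0,.004):
  P=[[*(e+hx*(dx+a)),z] for a,z in((.009,.255),(.009,.150),(-.009,.165))]
  print(dx,((proj(s,P)-[221,129])*6).round(0).tolist())
p=[.5679,.1619,np.radians(13.8)]
th=np.linspace(0,2*np.pi,90)
x0,y0,w,h,k=205,190,80,80,7
def dr(img,P,col):
    q=((proj(t,P)-[x0,y0]+.5)*k-.5); cv2.polylines(img,[np.round(q).astype(int)],False,col,1,cv2.LINE_AA)
a=cv2.resize(t['img'][y0:y0+h,x0:x0+w,::-1],None,fx=k,fy=k,interpolation=cv2.INTER_CUBIC)
a=np.clip(a*1.5,0,255).astype(np.uint8)
C=lambda r,z,q=p:[[q[0]+r*np.cos(b),q[1]+r*np.sin(b),z] for b in th]
dr(a,C(.036,.12),(0,255,255))
dr(a,C(.033,.075),(0,255,0)); dr(a,C(.033,.055),(255,0,255))
for z,c in((.075,(0,255,0)),(.055,(255,0,255))): dr(a,fit.T(p,[[0,-.013,z],[0,-.0105,z+.027],[0,.0105,z+.027],[0,.013,z]]),c)
cv2.imwrite('pics/c3.png',a)
E
```

```text
-0.004 [[289.0, 154.0], [299.0, 375.0], [321.0, 329.0]]
0 [[283.0, 157.0], [293.0, 379.0], [316.0, 333.0]]
0.004 [[278.0, 161.0], [288.0, 383.0], [311.0, 336.0]]
```

View pics/c3.png

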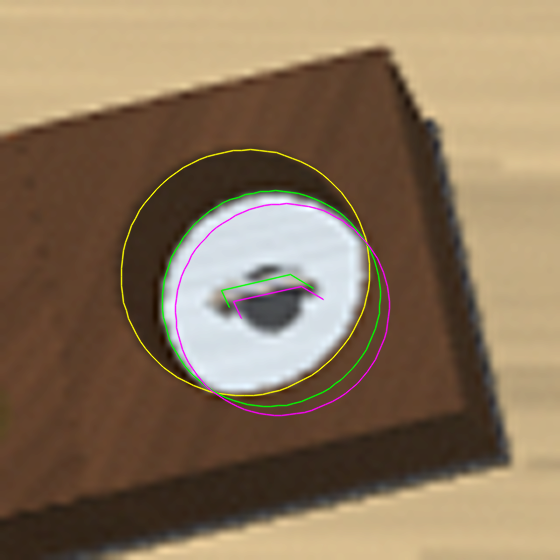

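The mouth model fits. The plug face lies at z ≈ 0.071 (about 49 mm deep) and the loop sits on the axis within about 2 mm. I'll move to 18 mm on the +x side of the loop, with the foot still above the plinth.

Request:
carry_out:
  commands:
    - [0.3, 1.5, 0, 0.5, -1]
    - [0.6, 3, 0, 0.5, -1]
    - [0.6, 3.3, 0, 0.5, -1]
    - [0.6, 3.3, 0, 0.5, -1]
    - [0.6, 3.3, 0, 0.5, -1]
    - [0.6, 3.3, 0, 0.5, -1]
    - [0.6, 3.3, 0, 0.5, -1]
    - [0.6, 3.3, 0, 0.5, -1]
    - [0.6, 3.3, 0, 0.5, -1]
    - [0.7, 3.3, 0, 0.5, -1]
    - [0.7, 3, 0, 0.5, -1]
    - [0.55, 2.4, 0, 0.7, -1]

```text
time: 5.28
ee_pos: [0.5849, 0.1685, 0.2765]
orientation: [[0.971, 0.239, -0.003], [0.239, -0.971, 0.0], [-0.003, -0.001, -1.0]]
ft_force: [0.1, -0.4, -1.2]
grip_width: 0.019
```

Request:
carry_out:
  commands:
    - [0, 0, 0, 0, -1]
    - [0, 0, 0, 0, -1]
    - [0, 0, 0, 0, -1]

```text
time: 5.53
ee_pos: [0.5849, 0.1657, 0.277]
orientation: [[0.971, 0.238, -0.002], [0.238, -0.971, -0.001], [-0.002, 0.0, -1.0]]
ft_force: [0.4, -0.1, -0.7]
grip_width: 0.0192
```

Request:
carry_out:
  commands:
    - [0, 0, -1, 0, -1]
    - [0, 0, -1, 0, -1]
    - [0, 0, -1, 0, -1]
    - [0, 0, -1, 0, -1]
    - [0, 0, -1, 0, -1]
    - [0, 0, -0.6, 0, -1]
    - [0, 0, -0.3, 0, -1]
    - [0, 0, -0.2, 0, -1]
    - [0, 0, 0, 0, -1]
    - [0, 0, 0, 0, -1]

```text
time: 6.37
ee_pos: [0.5858, 0.1663, 0.2179]
orientation: [[0.971, 0.238, 0.001], [0.238, -0.971, 0.0], [0.001, 0.0, -1.0]]
ft_force: [-0.0, 0.2, -1.0]
grip_width: 0.019
```

```bash
python3 - <<'E'
from h import *
t=snap('top','top2');s=snap('scene','scene2');print(bot.state()['ft_force'],bot.state()['ee_pos'])
r=lambda f,x,y,w,h: cv2.resize(f['img'][y:y+h,x:x+w,::-1],(400,400),interpolation=cv2.INTER_CUBIC)
cv2.imwrite('pics/c4.png',np.clip(np.hstack([r(t,190,180,100,100),r(s,325,195,100,100)])*1.5,0,255).astype(np.uint8))
E
```

```text
[ 0.15078795  0.69078744 -1.26005967] [0.58589642 0.16626053 0.21813114]
```

View pics/c4.png

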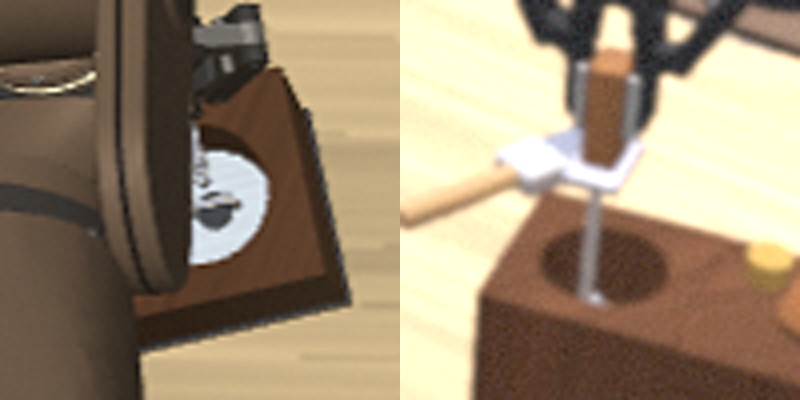

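The hook's shaft hangs in the near side of the bore, clear of the rim, and is not touching anything yet. I'll feel downward for the face.

Request:
carry_out:
  commands:
    - [0, 0, -0.2, 0, -1]
    - [0, 0, -0.2, 0, -1]
    - [0, 0, -0.2, 0, -1]
    - [0, 0, -0.2, 0, -1]
    - [0, 0, -0.1, 0, -1]
    - [0, 0, -0.1, 0, -1]
    - [0, 0, 0, 0, -1]

```text
time: 7.05
ee_pos: [0.5853, 0.1662, 0.2069]
orientation: [[0.971, 0.238, -0.001], [0.238, -0.971, -0.0], [-0.001, -0.0, -1.0]]
ft_force: [0.1, 0.3, -1.7]
grip_width: 0.0193
```

Request:
carry_out:
  commands:
    - [0, 0, -0.1, 0, -1]
    - [0, 0, -0.1, 0, -1]
    - [0, 0, 0, 0, -1]

```text
time: 7.3
ee_pos: [0.5854, 0.1661, 0.2051]
orientation: [[0.971, 0.237, -0.0], [0.237, -0.971, -0.0], [-0.0, -0.0, -1.0]]
ft_force: [0.7, -0.1, -1.3]
grip_width: 0.0197
```

Request:
carry_out:
  commands:
    - [0, 0, -0.1, 0, -1]
    - [0, 0, -0.1, 0, -1]
    - [0, 0, 0, 0, -1]

```text
time: 7.55
ee_pos: [0.5853, 0.1661, 0.203]
orientation: [[0.971, 0.237, -0.0], [0.237, -0.971, -0.0], [-0.0, -0.0, -1.0]]
ft_force: [-0.7, -0.7, -1.3]
grip_width: 0.0191
```

Request:
carry_out:
  commands:
    - [0, 0, -0.1, 0, -1]
    - [0, 0, 0, 0, -1]

```text
time: 7.72
ee_pos: [0.5854, 0.1662, 0.2021]
orientation: [[0.971, 0.237, -0.0], [0.237, -0.971, -0.0], [-0.0, -0.0, -1.0]]
ft_force: [0.7, 0.4, -1.2]
grip_width: 0.0192
```

Request:
carry_out:
  commands:
    - [0, 0, -0.1, 0, -1]
    - [0, 0, 0, 0, -1]

```text
time: 7.88
ee_pos: [0.5854, 0.1662, 0.2011]
orientation: [[0.971, 0.237, -0.0], [0.237, -0.971, -0.0], [-0.0, -0.0, -1.0]]
ft_force: [0.4, 0.2, -1.8]
grip_width: 0.0189
```

Request:
carry_out:
  commands:
    - [0, 0, -0.1, 0, -1]
    - [0, 0, 0, 0, -1]

```text
time: 8.05
ee_pos: [0.5854, 0.1662, 0.2001]
orientation: [[0.971, 0.237, -0.0], [0.237, -0.971, -0.0], [-0.0, -0.0, -1.0]]
ft_force: [0.4, 0.6, -1.6]
grip_width: 0.019
```

Request:
carry_out:
  commands:
    - [0, 0, -0.1, 0, -1]
    - [0, 0, 0, 0, -1]

```text
time: 8.22
ee_pos: [0.5854, 0.1662, 0.1991]
orientation: [[0.971, 0.238, -0.0], [0.238, -0.971, -0.0], [-0.0, -0.0, -1.0]]
ft_force: [0.1, -0.6, -1.4]
grip_width: 0.0192
```

Request:
carry_out:
  commands:
    - [0, 0, -0.1, 0, -1]
    - [0, 0, 0, 0, -1]

```text
time: 8.38
ee_pos: [0.5854, 0.1662, 0.1981]
orientation: [[0.971, 0.238, -0.0], [0.238, -0.971, -0.0], [-0.0, -0.0, -1.0]]
ft_force: [0.6, -0.4, -0.9]
grip_width: 0.0191
```

Request:
carry_out:
  commands:
    - [0, 0, -0.1, 0, -1]
    - [0, 0, 0, 0, -1]

```text
time: 8.55
ee_pos: [0.5854, 0.1662, 0.1971]
orientation: [[0.971, 0.238, -0.0], [0.238, -0.971, -0.0], [-0.0, -0.0, -1.0]]
ft_force: [-0.9, -0.8, -0.5]
grip_width: 0.0191
```

Request:
carry_out:
  commands:
    - [0, 0, -0.05, 0, -1]
    - [0, 0, 0, 0, -1]

```text
time: 8.72
ee_pos: [0.5854, 0.1662, 0.1967]
orientation: [[0.971, 0.238, -0.0], [0.238, -0.971, -0.0], [-0.0, 0.0, -1.0]]
ft_force: [0.1, -0.9, -1.8]
grip_width: 0.0193
```

```bash
python3 - <<'E'
from h import *
t=load('top1');x0,y0,k=205,190,8
g=cv2.resize(cv2.cvtColor(t['img'],cv2.COLOR_RGB2GRAY)[y0:y0+80,x0:x0+80],None,fx=k,fy=k,interpolation=cv2.INTER_CUBIC)
m=cv2.morphologyEx((g>85).astype(np.uint8),cv2.MORPH_CLOSE,np.ones((61,61)))
w=np.zeros_like(m);cv2.circle(w,(310,310),170,1,-1);m*=w
th=np.linspace(0,2*np.pi,120)
def mask(c,r,z):
    q=((proj(t,[[c[0]+r*np.cos(b),c[1]+r*np.sin(b),z] for b in th])-[x0,y0]+.5)*k-.5)
    a=np.zeros_like(m);cv2.fillPoly(a,[np.round(q).astype(int)],1);return a
for dx in(-.001,0,.001):
  for dy in(-.001,0,.001):
    c=(.5679+dx,.1619+dy);M=mask(c,.036,.12);R=[]
    for z in np.arange(.036,.0801,.004):
        a=mask(c,.033,z)&M;R.append(round((a&m).sum()/(a|m).sum(),3))
    print(dx,dy,R)
E
```

```text
-0.001 -0.001 [np.float64(0.7), np.float64(0.722), np.float64(0.744), np.float64(0.766), np.float64(0.789), np.float64(0.812), np.float64(0.834), np.float64(0.857), np.float64(0.879), np.float64(0.9), np.float64(0.916), np.float64(0.906)]
-0.001 0 [np.float64(0.726), np.float64(0.749), np.float64(0.771), np.float64(0.794), np.float64(0.816), np.float64(0.84), np.float64(0.863), np.float64(0.887), np.float64(0.91), np.float64(0.929), np.float64(0.93), np.float64(0.907)]
-0.001 0.001 [np.float64(0.751), np.float64(0.774), np.float64(0.796), np.float64(0.82), np.float64(0.843), np.float64(0.865), np.float64(0.888), np.float64(0.91), np.float64(0.93), np.float64(0.942), np.float64(0.928), np.float64(0.906)]
0 -0.001 [np.float64(0.723), np.float64(0.745), np.float64(0.767), np.float64(0.79), np.float64(0.812), np.float64(0.834), np.float64(0.855), np.float64(0.877), np.float64(0.896), np.float64(0.912), np.float64(0.915), np.float64(0.902)]
0 0 [np.float64(0.751), np.float64(0.774), np.float64(0.797), np.float64(0.819), np.float64(0.843), np.float64(0.866), np.float64(0.889), np.float64(0
[... 333 characters left out ...]
np.float64(0.743), np.float64(0.765), np.float64(0.787), np.float64(0.809), np.float64(0.83), np.float64(0.851), np.float64(0.87), np.float64(0.888), np.float64(0.903), np.float64(0.908), np.float64(0.903), np.float64(0.89)]
0.001 0 [np.float64(0.774), np.float64(0.797), np.float64(0.819), np.float64(0.842), np.float64(0.864), np.float64(0.886), np.float64(0.908), np.float64(0.928), np.float64(0.94), np.float64(0.938), np.float64(0.923), np.float64(0.902)]
0.001 0.001 [np.float64(0.803), np.float64(0.826), np.float64(0.851), np.float64(0.875), np.float64(0.899), np.float64(0.924), np.float64(0.947), np.float64(0.967), np.float64(0.973), np.float64(0.954), np.float64(0.93), np.float64(0.907)]
```

The refined match puts the face at z ≈ 0.064–0.068 and the centre near (0.569, 0.163). The foot is now at about 0.068, so I'll go down slowly.

Request:
carry_out:
  commands:
    - [0, 0, -0.05, 0, -1]
    - [0, 0, 0, 0, -1]

```text
time: 8.88
ee_pos: [0.5855, 0.1662, 0.1962]
orientation: [[0.971, 0.238, -0.0], [0.238, -0.971, 0.0], [-0.0, -0.0, -1.0]]
ft_force: [0.1, 0.6, -1.7]
grip_width: 0.0191
```

Request:
carry_out:
  commands:
    - [0, 0, -0.05, 0, -1]
    - [0, 0, 0, 0, -1]

```text
time: 9.05
ee_pos: [0.5854, 0.1662, 0.1957]
orientation: [[0.971, 0.238, -0.0], [0.238, -0.971, -0.0], [-0.0, -0.0, -1.0]]
ft_force: [-0.1, 0.8, -1.1]
grip_width: 0.0191
```

Request:
carry_out:
  commands:
    - [0, 0, -0.05, 0, -1]
    - [0, 0, 0, 0, -1]

```text
time: 9.22
ee_pos: [0.5854, 0.1662, 0.1952]
orientation: [[0.971, 0.237, -0.0], [0.237, -0.971, -0.0], [-0.0, -0.0, -1.0]]
ft_force: [0.4, -0.1, -0.8]
grip_width: 0.0192
```

Request:
carry_out:
  commands:
    - [0, 0, -0.05, 0, -1]
    - [0, 0, 0, 0, -1]

```text
time: 9.38
ee_pos: [0.5856, 0.1662, 0.195]
orientation: [[0.971, 0.237, 0.0], [0.237, -0.971, 0.0], [0.0, 0.0, -1.0]]
ft_force: [-0.5, 0.2, -0.5]
grip_width: 0.0193
```

Request:
carry_out:
  commands:
    - [0, 0, -0.05, 0, -1]
    - [0, 0, 0, 0, -1]

```text
time: 9.55
ee_pos: [0.5856, 0.1662, 0.1948]
orientation: [[0.971, 0.238, 0.0], [0.238, -0.971, 0.0], [0.0, -0.0, -1.0]]
ft_force: [-1.3, -0.2, 0.4]
grip_width: 0.0191
```

```bash
python3 -c "
from rig import bot
s=bot.state();print(s['ft_force'],s['ee_pos'],s['moment'])"
```

```text
[-1.32005089 -0.17055588  0.37206808] [0.58559416 0.16622071 0.19484559] [-0.05337268  0.16310502  0.03383403]
```

The foot touched the face at TCP z ≈ 0.195 with about 1.5 N, which agrees with the vision estimate (face z ≈ 0.066). I'll raise 4 mm and slide in under the crown.

Request:
carry_out:
  commands:
    - [0, 0, 0.2, 0, -1]
    - [0, 0, 0.2, 0, -1]
    - [0, 0, 0, 0, -1]

```text
time: 9.8
ee_pos: [0.5857, 0.1662, 0.1987]
orientation: [[0.971, 0.237, 0.001], [0.237, -0.971, 0.0], [0.001, 0.0, -1.0]]
ft_force: [0.1, 0.2, -1.6]
grip_width: 0.0189
```

Request:
carry_out:
  commands:
    - [-0.2, -0.05, 0, 0, -1]
    - [-0.2, -0.05, 0, 0, -1]
    - [-0.2, -0.05, 0, 0, -1]
    - [-0.2, -0.05, 0, 0, -1]
    - [0, 0, 0, 0, -1]

```text
time: 10.22
ee_pos: [0.577, 0.1641, 0.1982]
orientation: [[0.971, 0.238, -0.0], [0.238, -0.971, -0.0], [-0.0, -0.0, -1.0]]
ft_force: [0.2, 0.5, -1.0]
grip_width: 0.0192
```

Request:
carry_out:
  commands:
    - [-0.2, -0.04, 0, 0, -1]
    - [-0.2, -0.04, 0, 0, -1]
    - [-0.2, -0.04, 0, 0, -1]
    - [-0.2, -0.04, 0, 0, -1]
    - [-0.08, -0.01, 0, 0, -1]
    - [0, 0, 0, 0, -1]

```text
time: 10.72
ee_pos: [0.5685, 0.1625, 0.1984]
orientation: [[0.971, 0.237, -0.0], [0.237, -0.971, 0.0], [0.0, -0.0, -1.0]]
ft_force: [1.1, -0.5, -0.0]
grip_width: 0.0192
```

Request:
carry_out:
  commands:
    - [0, 0, 0.2, 0, -1]
    - [0, 0, 0.2, 0, -1]
    - [0, 0, 0.2, 0, -1]
    - [0, 0, 0.2, 0, -1]
    - [0, 0, 0.2, 0, -1]
    - [0, 0, 0.2, 0, -1]
    - [0, 0, 0, 0, -1]

```text
time: 11.3
ee_pos: [0.5688, 0.1625, 0.2109]
orientation: [[0.971, 0.237, 0.0], [0.237, -0.971, 0.0], [0.0, 0.0, -1.0]]
ft_force: [-0.0, -1.1, -1.0]
grip_width: 0.0193
```

Request:
carry_out:
  commands:
    - [0, 0, 0.1, 0, -1]
    - [0, 0, 0.1, 0, -1]
    - [0, 0, 0.1, 0, -1]
    - [0, 0, 0, 0, -1]

```text
time: 11.63
ee_pos: [0.5686, 0.1624, 0.2127]
orientation: [[0.971, 0.237, -0.0], [0.237, -0.971, -0.0], [-0.0, -0.0, -1.0]]
ft_force: [0.9, 0.1, -5.4]
grip_width: 0.019
```

Caught: the downward pull rises to about 4 N. I'll draw gently.

Request:
carry_out:
  commands:
    - [0, 0, 0.1, 0, -1]
    - [0, 0, 0.1, 0, -1]
    - [0, 0, 0.1, 0, -1]
    - [0, 0, 0.1, 0, -1]
    - [0, 0, 0.1, 0, -1]
    - [0, 0, 0.1, 0, -1]
    - [0, 0, 0.1, 0, -1]
    - [0, 0, 0.1, 0, -1]

```text
time: 12.3
ee_pos: [0.5682, 0.1624, 0.2202]
orientation: [[0.971, 0.238, -0.002], [0.238, -0.971, -0.0], [-0.002, -0.0, -1.0]]
ft_force: [2.7, 0.4, -12.2]
grip_width: 0.0192
```

Request:
carry_out:
  commands:
    - [0, 0, 0.15, 0, -1]
    - [0, 0, 0.15, 0, -1]
    - [0, 0, 0.15, 0, -1]
    - [0, 0, 0.15, 0, -1]
    - [0, 0, 0.15, 0, -1]
    - [0, 0, 0.15, 0, -1]
    - [0, 0, 0.15, 0, -1]
    - [0, 0, 0.15, 0, -1]

```text
time: 12.97
ee_pos: [0.5685, 0.1625, 0.2334]
orientation: [[0.971, 0.238, -0.001], [0.238, -0.971, -0.0], [-0.001, -0.0, -1.0]]
ft_force: [1.3, -0.4, -11.8]
grip_width: 0.0191
```

Request:
carry_out:
  commands:
    - [0, 0, 0.2, 0, -1]
    - [0, 0, 0.2, 0, -1]
    - [0, 0, 0.2, 0, -1]
    - [0, 0, 0.2, 0, -1]
    - [0, 0, 0.2, 0, -1]
    - [0, 0, 0.2, 0, -1]
    - [0, 0, 0.2, 0, -1]
    - [0, 0, 0.2, 0, -1]
    - [0, 0, 0.2, 0, -1]
    - [0, 0, 0.2, 0, -1]

```text
time: 13.8
ee_pos: [0.5686, 0.1625, 0.2535]
orientation: [[0.971, 0.238, -0.0], [0.238, -0.971, 0.0], [-0.0, -0.0, -1.0]]
ft_force: [1.1, -0.4, -12.8]
grip_width: 0.019
```

Request:
carry_out:
  commands:
    - [0, 0, 0.2, 0, -1]
    - [0, 0, 0.2, 0, -1]
    - [0, 0, 0.2, 0, -1]
    - [0, 0, 0.2, 0, -1]
    - [0, 0, 0.2, 0, -1]
    - [0, 0, 0.2, 0, -1]
    - [0, 0, 0.2, 0, -1]
    - [0, 0, 0.2, 0, -1]
    - [0, 0, 0.2, 0, -1]
    - [0, 0, 0.2, 0, -1]

```text
time: 14.63
ee_pos: [0.5686, 0.1625, 0.2735]
orientation: [[0.971, 0.237, -0.0], [0.237, -0.971, 0.0], [-0.0, -0.0, -1.0]]
ft_force: [0.6, -0.3, -12.8]
grip_width: 0.0187
```

Request:
carry_out:
  commands:
    - [0, 0, 0.1, 0, -1]
    - [0, 0, 0.1, 0, -1]
    - [0, 0, 0.1, 0, -1]
    - [0, 0, 0.1, 0, -1]
    - [0, 0, 0.1, 0, -1]
    - [0, 0, 0.1, 0, -1]
    - [0, 0, 0.1, 0, -1]
    - [0, 0, 0.1, 0, -1]

```text
time: 15.3
ee_pos: [0.5687, 0.1625, 0.2814]
orientation: [[0.971, 0.237, -0.0], [0.237, -0.971, 0.0], [-0.0, -0.0, -1.0]]
ft_force: [-0.3, 0.5, -12.7]
grip_width: 0.0191
```

Request:
carry_out:
  commands:
    - [0, 0, 0.1, 0, -1]
    - [0, 0, 0.1, 0, -1]
    - [0, 0, 0.1, 0, -1]
    - [0, 0, 0.1, 0, -1]
    - [0, 0, 0, 0, -1]

```text
time: 15.72
ee_pos: [0.5687, 0.1625, 0.2856]
orientation: [[0.971, 0.237, 0.0], [0.237, -0.971, 0.0], [0.0, -0.0, -1.0]]
ft_force: [0.4, 0.1, -13.1]
grip_width: 0.019
```

Request:
carry_out:
  commands:
    - [0, 0, 0.1, 0, -1]
    - [0, 0, 0.1, 0, -1]
    - [0, 0, 0, 0, -1]

```text
time: 15.97
ee_pos: [0.5687, 0.1625, 0.2875]
orientation: [[0.971, 0.237, 0.0], [0.237, -0.971, 0.0], [0.0, -0.0, -1.0]]
ft_force: [0.3, 0.4, -12.8]
grip_width: 0.0193
```

Request:
carry_out:
  commands:
    - [0, 0, 0.1, 0, -1]
    - [0, 0, 0.05, 0, -1]
    - [0, 0, 0, 0, -1]

```text
time: 16.22
ee_pos: [0.5686, 0.1625, 0.2884]
orientation: [[0.971, 0.237, -0.0], [0.237, -0.971, -0.0], [-0.0, -0.0, -1.0]]
ft_force: [1.2, 0.5, -14.5]
grip_width: 0.0192
```

Request:
carry_out:
  commands:
    - [0, 0, 0.1, 0, -1]
    - [0, 0, 0, 0, -1]

```text
time: 16.38
ee_pos: [0.5685, 0.1624, 0.2892]
orientation: [[0.971, 0.237, -0.001], [0.237, -0.971, -0.0], [-0.001, -0.0, -1.0]]
ft_force: [1.1, -0.2, -15.9]
grip_width: 0.0194
```

Force climbs with no further travel, so the bolt is at its stop. I'll hold briefly, then lower to the mid-window height that worked before (+70 mm) and slide out.

Request:
carry_out:
  commands:
    - [0, 0, 0.05, 0, -1]
    - [0, 0, 0, 0, -1]
    - [0, 0, 0, 0, -1]

```text
time: 16.63
ee_pos: [0.5685, 0.1625, 0.2897]
orientation: [[0.971, 0.238, -0.001], [0.238, -0.971, -0.0], [-0.001, -0.0, -1.0]]
ft_force: [1.6, -0.7, -17.2]
grip_width: 0.0189
```

Request:
carry_out:
  commands:
    - [0, 0, -0.2, 0, -1]
    - [0, 0, -0.2, 0, -1]
    - [0, 0, -0.2, 0, -1]
    - [0, 0, -0.2, 0, -1]
    - [0, 0, -0.2, 0, -1]
    - [0, 0, -0.2, 0, -1]
    - [0, 0, -0.2, 0, -1]
    - [0, 0, -0.2, 0, -1]
    - [0, 0, -0.2, 0, -1]
    - [0, 0, -0.2, 0, -1]
    - [0, 0, -0.15, 0, -1]
    - [0, 0, 0, 0, -1]

```text
time: 17.63
ee_pos: [0.5688, 0.1625, 0.2686]
orientation: [[0.971, 0.237, 0.0], [0.237, -0.971, 0.0], [0.0, -0.0, -1.0]]
ft_force: [-0.2, -0.6, -2.0]
grip_width: 0.0191
```

```bash
python3 - <<'E'
from h import *
s=snap('scene','scene3');t=snap('top','top3');print(bot.state()['ft_force'],bot.state()['ee_pos'])
r=lambda f,x,y,w,h: cv2.resize(f['img'][y:y+h,x:x+w,::-1],(400,400),interpolation=cv2.INTER_CUBIC)
cv2.imwrite('pics/c5.png',np.clip(np.hstack([r(t,190,180,100,100),r(s,335,200,80,80)])*1.4,0,255).astype(np.uint8))
E
```

```text
[-0.29203912  0.29710496 -0.9762917 ] [0.56878762 0.16250171 0.2688064 ]
```

View pics/c5.png

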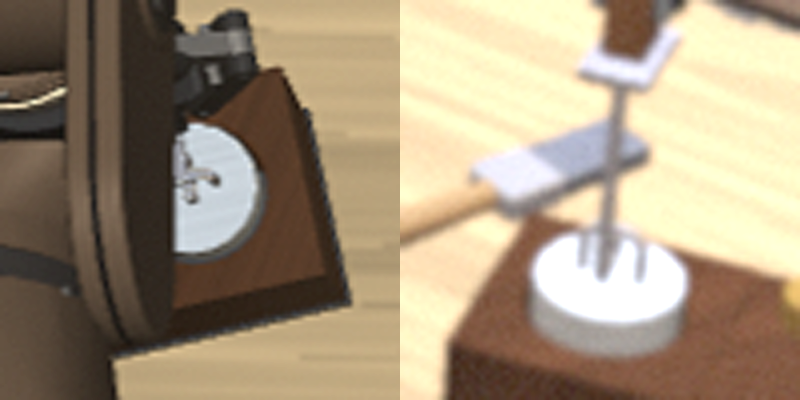

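The bolt stands proud of the plinth, with its loop around the shaft at crop (612,255). The hook is free in the window, so I'll slide it out along +x.

Request:
carry_out:
  commands:
    - [0.2, 0.05, 0, 0, -1]
    - [0.2, 0.05, 0, 0, -1]
    - [0.2, 0.05, 0, 0, -1]
    - [0.2, 0.05, 0, 0, -1]
    - [0.2, 0.05, 0, 0, -1]
    - [0, 0, 0, 0, -1]

```text
time: 18.23
ee_pos: [0.5791, 0.1651, 0.2688]
orientation: [[0.971, 0.238, 0.0], [0.238, -0.971, 0.0], [0.0, 0.0, -1.0]]
ft_force: [-0.1, 0.6, -0.9]
grip_width: 0.019
```

Request:
carry_out:
  commands:
    - [0.2, 0.05, 0, 0, -1]
    - [0.2, 0.05, 0, 0, -1]
    - [0.2, 0.05, 0, 0, -1]
    - [0.3, 0.07, 0, 0, -1]
    - [0.3, 0.07, 0, 0, -1]
    - [0.3, 0.08, 0, 0, -1]
    - [0, 0, 0, 0, -1]

```text
time: 18.82
ee_pos: [0.5942, 0.1688, 0.2688]
orientation: [[0.971, 0.237, 0.0], [0.237, -0.971, 0.0], [0.0, 0.0, -1.0]]
ft_force: [-0.4, -0.7, -2.0]
grip_width: 0.0191
```

Request:
carry_out:
  commands:
    - [0, 0, 0.5, 0, -1]
    - [0, 0, 1, 0, -1]
    - [0, -1.5, 0, -0.5, -1]
    - [-0.6, -3, 0, -0.5, -1]
    - [-0.7, -3.2, 0, -0.5, -1]
    - [-0.7, -3.2, 0, -0.6, -1]
    - [-0.7, -3.2, 0, -0.6, -1]
    - [-0.7, -3.2, 0, -0.6, -1]
    - [-0.7, -3.2, 0, -0.6, -1]
    - [-0.7, -3.2, 0, -0.6, -1]
    - [-0.7, -3.2, 0, -0.6, -1]
    - [-0.7, -3.2, 0, -0.6, -1]

```text
time: 19.82
ee_pos: [0.5308, -0.1346, 0.2849]
orientation: [[0.99, 0.139, 0.001], [0.139, -0.99, -0.001], [0.001, 0.001, -1.0]]
ft_force: [-0.1, 0.7, -1.2]
grip_width: 0.0194
```

Request:
carry_out:
  commands:
    - [-0.7, -3.2, 0, -0.5, -1]
    - [-0.7, -2.2, 0, 0, -1]
    - [-0.3, -1, 0, 0, -1]
    - [0, 0, 0, 0, -1]
    - [0, 0, 0, 0, -1]
    - [0, 0, 0, 0, -1]

```text
time: 20.32
ee_pos: [0.5149, -0.1954, 0.2841]
orientation: [[0.991, 0.132, 0.0], [0.132, -0.991, 0.0], [0.001, -0.0, -1.0]]
ft_force: [-0.1, -0.3, -0.3]
grip_width: 0.0192
```

Request:
carry_out:
  commands:
    - [0.03, -0.14, 0, 0, -1]
    - [0, 0, -0.5, 0, -1]
    - [0, 0, -0.8, 0, -1]
    - [0, 0, -0.8, 0, -1]
    - [0, 0, -0.5, 0, -1]
    - [0, 0, -0.4, 0, -1]
    - [0, 0, -0.5, 0, -1]
    - [0, 0, -0.5, 0, -1]
    - [0, 0, 0, 0, -1]

```text
time: 21.07
ee_pos: [0.5144, -0.1974, 0.2423]
orientation: [[0.991, 0.131, -0.002], [0.131, -0.991, 0.001], [-0.002, -0.001, -1.0]]
ft_force: [-0.1, 0.7, -1.7]
grip_width: 0.0192
```

```bash
python3 - <<'E'
from h import *
s=snap('scene','scene4');print(bot.state()['ft_force'],bot.state()['ee_pos'])
cv2.imwrite('pics/c6.png',cv2.resize(s['img'][145:245,215:315,::-1],(600,600),interpolation=cv2.INTER_CUBIC))
E
```

```text
[ 0.49352711 -0.67172316 -1.72843524] [ 0.51467461 -0.19760154  0.24302732]
```

View pics/c6.png

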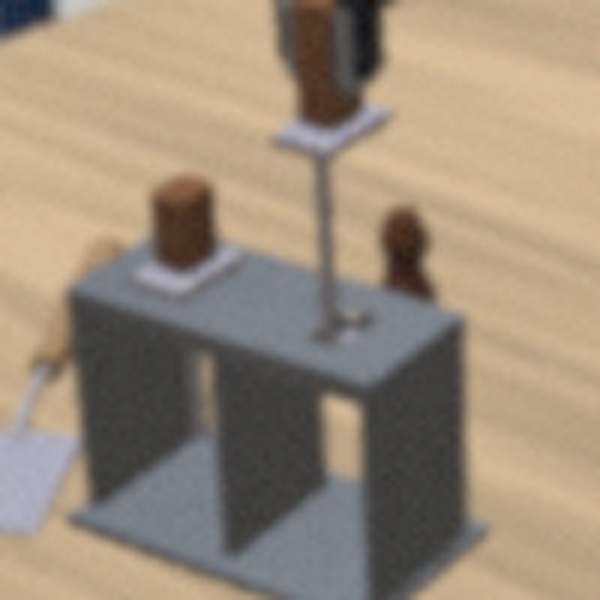

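The hook end is entering the slot at crop (335,325) with no contact force. Continuing down.

Request:
carry_out:
  commands:
    - [0, 0.05, -0.5, 0, -1]
    - [0, 0, -1, 0, -1]
    - [0, 0, -1, 0, -1]
    - [0, 0, -1, 0, -1]
    - [0, 0, -1, 0, -1]
    - [0, 0, -1, 0, -1]
    - [0, 0, -1, 0, -1]
    - [0, 0, -1, 0, -1]
    - [0, 0, -0.7, 0, -1]
    - [0, 0, -0.4, 0, -1]
    - [0, 0, 0, 0, -1]
    - [0, 0, 0, 0, -1]

```text
time: 22.12
ee_pos: [0.5151, -0.1973, 0.1578]
orientation: [[0.991, 0.131, 0.0], [0.131, -0.991, -0.0], [0.0, 0.0, -1.0]]
ft_force: [-0.5, 0.6, -1.1]
grip_width: 0.0191
```

Request:
carry_out:
  commands:
    - [0, 0, -0.2, 0, -1]
    - [0, 0, -0.2, 0, -1]
    - [0, 0, -0.1, 0, -1]
    - [0, 0, 0, 0, -1]
    - [0, 0, 0, 0, -1]

```text
time: 22.53
ee_pos: [0.515, -0.1972, 0.1529]
orientation: [[0.991, 0.131, 0.0], [0.131, -0.991, -0.0], [0.0, 0.0, -1.0]]
ft_force: [-1.0, 0.5, -2.1]
grip_width: 0.0187
```

Request:
carry_out:
  commands:
    - [0, 0, -0.1, 0, -1]
    - [0, 0, -0.1, 0, -1]
    - [0, 0, -0.1, 0, -1]
    - [0, 0, -0.05, 0, -1]
    - [0, 0, 0, 0, -1]
    - [0, 0, 0, 0, -1]

```text
time: 23.03
ee_pos: [0.515, -0.1972, 0.1492]
orientation: [[0.991, 0.131, -0.0], [0.131, -0.991, 0.0], [-0.0, -0.0, -1.0]]
ft_force: [-0.1, -0.3, -0.6]
grip_width: 0.0188
```

Request:
carry_out:
  commands:
    - [0, 0, -0.05, 0, -1]
    - [0, 0, 0, 0, -0.5]
    - [0, 0, 0, 0, -0.4]
    - [0, 0, 0, 0, -0.2]
    - [0, 0, 0, 0, 0]
    - [0, 0, 0, 0, 0.3]
    - [0, 0, 0, 0, 0.6]
    - [0, 0, 0, 0, 0.6]
    - [0, 0, 0, 0, 0.6]

```text
time: 23.78
ee_pos: [0.515, -0.1972, 0.1488]
orientation: [[0.991, 0.131, 0.0], [0.131, -0.991, -0.0], [0.0, 0.0, -1.0]]
ft_force: [-0.4, 0.2, 0.2]
grip_width: 0.0684
```

Request:
carry_out:
  commands:
    - [0, 0, 0.5, 0, 0.6]
    - [0, 0, 1.5, 0, 0.6]
    - [0, 0, 2, 0, 0.6]
    - [0, 0, 2, 0, 0.6]
    - [0, 0, 2, 0, 0.6]
    - [0, 0, 2, 0, 0.6]
    - [0, 0, 2, 0, 0.6]
    - [0, 0, 1, 0, 0.6]
    - [0, 0, 0, 0, 0.6]
    - [0, 0, 0, 0, 0.6]
    - [0, 0, 0, 0, 0.6]
    - [0, 0, 0, 0, 0.6]

```text
time: 24.78
ee_pos: [0.5143, -0.1968, 0.2768]
orientation: [[0.991, 0.131, -0.003], [0.131, -0.991, 0.002], [-0.003, -0.002, -1.0]]
ft_force: [-0.4, 0.1, 0.8]
grip_width: 0.0685
```

```bash
python3 - <<'E'
from h import *
s=snap('scene','scene5');print(bot.state()['ft_force'],bot.state()['ee_pos'],bot.state()['grip_width'])
cv2.imwrite('pics/c7.png',cv2.resize(s['img'][140:340,200:460,::-1],(780,600),interpolation=cv2.INTER_CUBIC))
E
```

```text
[ 0.51169116 -0.44480417  0.17102059] [ 0.51434796 -0.19681575  0.27693444] 0.06840043885436761
```

View pics/c7.png

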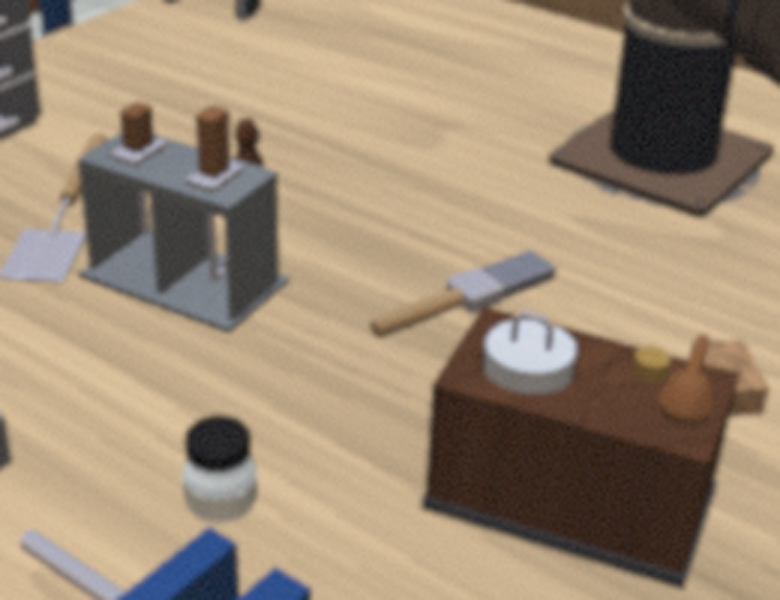

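The hook hangs upright in its slot at crop (213,145). The bolt stands drawn at (530,355), nothing else has moved, and the gripper is clear. Handing in.

```bash
python3 -c "
from rig import bot
print(bot.sign_off(), bot.state()['ft_force'])"
```

```text
the job is handed in; nothing more can be done
the job is handed in; nothing more can be done
```

I took the hook from its rack slot, drew the bolt to its stop and hung the hook back in the same slot. The job was handed in at about 25 s, and no verdict is reported.

- **Finding the bolt:** I felt for the bolt's face with a light touch of about 1.5 N. It lay about 54 mm below the mouth. My first camera estimate was 45–49 mm, and a refined match gave 52–56 mm.
- **Drawing it:** The pull was about 11–12 N during the draw and about 16 N against the stop. By my measurements the loop was caught at the expected height and the stop came after about 70 mm of travel.
- **Last checks:** The final picture shows the bolt standing drawn, the hook upright in its slot, the gripper clear, and the probe and the bystanders in view apparently undisturbed. The bowl was outside that picture. The wrist force was near zero.
- **Not checked:** I could not read the bolt's travel directly, so I inferred it from the force rise at the stop and from the picture. The final force reading after hand-in was not available.

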